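# Index a filter cell to the filtering station and hold its collar home

## Robot

A 7-joint arm with a two-finger parallel gripper is mounted at the origin on the work surface. World frame = base frame: x ahead of the robot, y to its left, z up, the work surface at z = 0. Lengths are in mm, angles in rad, forces in N, time in s.
With the tool pointing down it reaches from about 425 to 925 mm from the base axis. Payload 6.8 kg.
Tool frame: the origin (TCP) lies between the finger pads; the fingertips stand 14 mm ahead of it and the grasp point (between the pads) lies 5 mm behind it; x points along the fingers, z is the direction in which the jaws open and shut, and the axes are right-handed (so a half turn about x gives the same grasp; the last joint's range is limited). The gripper opens to 88 mm and grips with 3 to 60 N. Pads are 20 mm wide; open, the fingers measure 115 mm over their backs; the gripper's body (75 mm by 178 mm) begins 61 mm behind the grasp point.
Start: joints at [1.009, 0.477, 0.022, 1.555, -0.011, 1.109, -0.083], TCP at [295.921, -606.695, 205.764] pointing down, gripper open.
Joint ranges: [-2.96, 2.96], [-0.34, 2.1], [-1.41, 1.46], [0.24, 2.44], [-1.37, 4.51], [0.17, 1.92], [-2.96, 2.96]. Speed limits (rad/s): [2.39, 2.39, 3.14, 3.14, 3.14, 3.14, 3.14].

## Interface

Orientations are given as a 3x3 rotation matrix whose columns are the frame's x, y, z axes.
In Python, from rig import ctrl gives the robot as it stands.
- The arm moves only by the tool step_arm, never from a script. Its argument "moves" is a list of rows, each a list of 3 entries, a list of its own where there are three numbers: the closure in counts, from 0 (fully open) to 255 (shut), then the shift along the tool's x, y, z in mm, then the turn about the tool's x in degrees. In form: [[hand, [x, y, z], turn], ...]. A call has 1 to 20 rows; each row shifts and turns the pose as measured when the row begins, along the tool's axes as they then stand; what a row does not reach is not made up. A row lasts 1/10 s, in which the tool goes at most 50 mm and 8.59 degrees, less where a joint would pass 70% of its speed; a pose out of reach is approached as far as the arm can. A call is refused whole if a number of a shift passes 50 or a number of a turn 8.59, either way. A call with a gripper value outside its range is refused whole. The fingers move at their own pace and stop on an object; "force" is the grip in N (left out, the last holds). Time passes only in rows, so rows that do not move let the fingers close. It gives the time, the measured TCP pose, the force and the opening at its end, in the units of the state.
- ctrl.sense(): the state, without advancing time (a new reading comes with each control period).
- ctrl.read_camera(name): name is "scene" or "top" or "wrist"; returns a dict with "img" (384x512x3 uint8, red, green, blue), "mtx" (3x3 intrinsics, pixels), "rvec" (rotation vector, rad) and "tvec" (3), from world to camera coordinates, as OpenCV has them; the wrist camera has in their place "T_tool_cam" (4x4, takes a point from camera to tool coordinates, whose origin is the TCP and whose axes are the tool frame's). Camera axes: x right, y down, z forward; pixel columns grow to the right and rows downward; lengths in mm; the calibration is good to about 2 mm. A picture is of the moment at which its call begins: read the wrist's pose just before it. There is no depth.
- ctrl.job_done(): hands the job in, once; it reports no verdict.
The state is a dict: "t": time; "joints": joint angles; "qd": joint speeds; "tau": joint torques, N m; "tool_pos": TCP position; "tcp_rot": TCP orientation; "ft_force": force on the tool from outside, world axes, zero at the start; "moment": the same for the moment, N m; "finger_gap": opening from 0.0 (shut) to 1.0 (fully open).
Only numpy, scipy, OpenCV 4.12 (cv2) and the standard library are available. Lean on these libraries where they do the work, as an engineer would, in place of code of your own. Each camera call takes 0.05 s, during which the arm holds its last target. There are 200 camera calls.

## Task

Slide the carriage with the filter cell along its rail until it clicks into the filtering station, where the cell stands between the two index blocks. Then turn the knurled collar clockwise, seen from above, until its hidden keyway lets it drop over the pin, push the collar fully home and finish while your fingers still hold the collar down there against its spring, with the carriage still in the station. Leave everything else on the worktop where it stands.

Things in the scene. Friction and masses are not known exactly. Their poses are not given: they have to be found in the camera images.
- rail: low aluminium slide rail fixed to the worktop, 70 mm wide, 370 mm long, top 20 mm above the worktop, black end stops. Origin on the worktop under its middle; its y axis runs along the rail, and +y is the way the carriage must go
- carriage (a joint): travel of the grey carriage (66 mm wide, 155 mm long, plate top 32 mm above the worktop) along the rail's +y, in m: starts at 0.000 to 0.030, the filtering station's spring detent is at 0.120, the end of travel at 0.160. It slides with about 1 N of friction; the detent takes about 3 N to enter and 5 N to leave, and draws the carriage in over the last 3 mm
- station (a point): point at worktop height on the rail's centre line at the filtering station: when the carriage is in the detent, the filter cell's axis stands over it. It lies midway between the two steel index blocks (24 x 12 mm, 34 mm high, centres 48 mm to either side of the rail's centre line)
- post (a point): on the carriage: middle of the upright round steel push post (16 mm in diameter, standing from 32 to 92 mm above the worktop; the point is 72 mm above it) by which the carriage may be pushed or gripped. The post stands 80 mm behind the filter cell's axis (towards the rail's -y)
- collar_mid (a point): on the filter cell's axis, half-way up the knurled collar: 73 mm above the worktop while the collar is up, 63 mm when it is home. It moves down with cap and collar but does not turn. The non-turning cap (38 mm across, with a thin hose spigot) stands 17 mm out of the collar's top; the cell below the collar is 40 mm across
- cap (a joint): how far the cap and its collar are pushed down, in m: 0 up (its spring holds it there), stopped at about 0.002 by the pin as long as the keyway is not over it, 0.010 fully home. Pushing it takes 3 N at the top and rises evenly to 8 N at home; let go, it springs up again
- collar: knurled steel collar round the cap, 56 mm outside diameter, 22 mm tall (62 to 84 mm above the worktop while up); origin on its axis half-way up. It turns about the upright axis with light friction (0.03 N m) and stays where left. Its keyway is hidden inside: it comes over the pin after 0.35 to 1.2 rad clockwise from the start and drops within about 0.1 rad either side of that
- jar_a: small glass sample jar with white lid, 48 mm across, 60 mm tall; origin under its base. A bystander
- jar_b: smaller glass sample jar with white lid, 40 mm across, 55 mm tall; origin under its base. A bystander
- tip_box: pipette tip box, white with dark lid, 85 x 125 x 77 mm; origin under its base. A bystander
- tube_rack: flat rack for micro tubes, 70 x 200 x 30 mm with three tubes standing 12 mm out; origin under its base. A bystander
- dishes: stack of three clear culture dishes, 88 mm across, 45 mm tall; origin under its base. A bystander
- marker: marker pen lying flat, 130 mm long, 13 mm thick; origin at its underside, half-way along. A bystander
- timer: flat bench timer, 60 x 75 x 22 mm; origin under its base. A bystander

How it is judged (in metres and radians):
On the way, in this order (a step that is already met when the one before it is completed fails the run):
1. the carriage is in the filtering station's detent, the collar still up (value of joint carriage between 0.115 and 0.125 m and value of joint cap below 0.005 m), for 0.2 s.
2. the collar has dropped over the pin and is pushed home, the carriage in the station (value of joint carriage between 0.115 and 0.125 m and value of joint cap above 0.008 m), for 0.3 s.
At the end, for the whole second after the job is handed in: the carriage is within 5 mm of the filtering station's detent, the collar is down over the pin within 2 mm of fully home, and the robot's fingers are still on the collar (more than 2 N) and hold it there (all of step 2 and contact force between the fingers and collar above 2 N); the arm keeps its last pose, push and grip.
It fails at once if a bystander is moved by more than 30 mm (distance of any of jar_a, jar_b, tip_box, tube_rack, dishes, marker, timer from where it was at the start of the episode above 0.03 m).
It also fails if it takes over 48 s, if anything falls off the work surface, if the arm or the gripper's body presses on something with over 40 N, if the wrist force passes 120 N, or if a joint passes its speed limit or range.

## Working session

There is one attempt and no reset: what is moved stays moved. The work goes in short steps, Python scripts to look and compute and a tool call to move; the robot and the scene stay as the last step left them, time stands still between calls to the robot, and variables do not carry over. Pictures are saved under pics/ and viewed, on a budget of 10 in all, crops included, one or two more only if the job needs it, and the job is handed in when it is done.

Besides the shell and the picture viewer there is one more tool, called after "Call:" as name(argument=value, ...) on one line, values as JSON. step_arm: Moves the arm, as the interface text tells. Its arguments: {"type":"object","properties":{"moves":{"type":"array"},"force":{"type":"number"}},"required":["moves"]}

```bash
mkdir -p pics; cat > h.py <<'E'
import numpy as np, cv2
from rig import ctrl
def shot(n,f):
    s=ctrl.sense(); c=ctrl.read_camera(n); cv2.imwrite(f'pics/{f}.png',c['img'][:,:,::-1]); np.savez(f'pics/{f}.npz',p=s['tool_pos'],R=s['tcp_rot'],**c); return c
def ray(f,u,v,z):
    c=np.load(f'pics/{f}.npz'); d=np.linalg.inv(c['mtx'])@[u,v,1]
    if 'rvec' in c: 
        R=cv2.Rodrigues(c['rvec'])[0]; o=-R.T@c['tvec'].ravel(); d=R.T@d
    else:
        T=c['T_tool_cam']; o=c['R']@T[:3,3]+c['p']; d=c['R']@T[:3,:3]@d
    return o+d*(z-o[2])/d[2]
E
python3 - <<'E'
from h import *
shot('top','top0');shot('scene','scene0')
s=ctrl.sense();print(s['t'],s['tool_pos'],s['tcp_rot'],s['finger_gap'])
a=cv2.imread('pics/top0.png');print(a.shape)
E
```

```text
0.1 [ 295.64764463 -606.20973484  204.90763141] [[-8.10008442e-04  8.98776855e-01  4.38405643e-01]
 [ 1.33396904e-03  4.38406368e-01 -8.98775877e-01]
 [-9.99998782e-01 -1.43196491e-04 -1.55405336e-03]] 1.0014233675560549
(384, 512, 3)
```

View pics/top0.png

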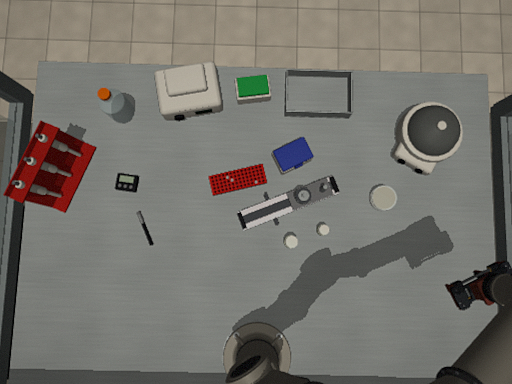

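View pics/scene0.png

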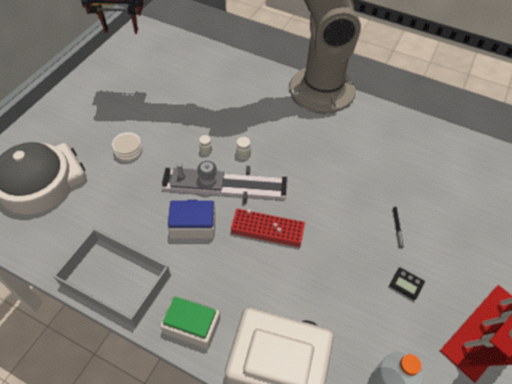

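The top view shows the rail from about (240,220) to (337,186), with the carriage at its right end, the collar near (304,196), the post near (322,187), and the blocks near (267,195) and (276,222). I'll enlarge this area.

```bash
python3 - <<'E'
from h import *
a=cv2.imread('pics/top0.png')[125:255,200:400]
cv2.imwrite('pics/c1.png',cv2.resize(a,None,fx=4,fy=4,interpolation=cv2.INTER_CUBIC))
for n,u,v,z in [('c',304,196,95),('post',322,187,92),('b1',267,195,34),('b2',276,222,34),('eL',240,220,20),('eR',337,186,20)]: print(n,ray('top0',u,v,z).round(1))
E
```

```text
c [ 552.4 -143.7   95. ]
post [ 585.1 -205.2   92. ]
b1 [559.3 -19.9  34. ]
b2 [464.6 -53.6  34. ]
eL [469.1  73.7  20. ]
eR [ 599.7 -271.6   20. ]
```

View pics/c1.png

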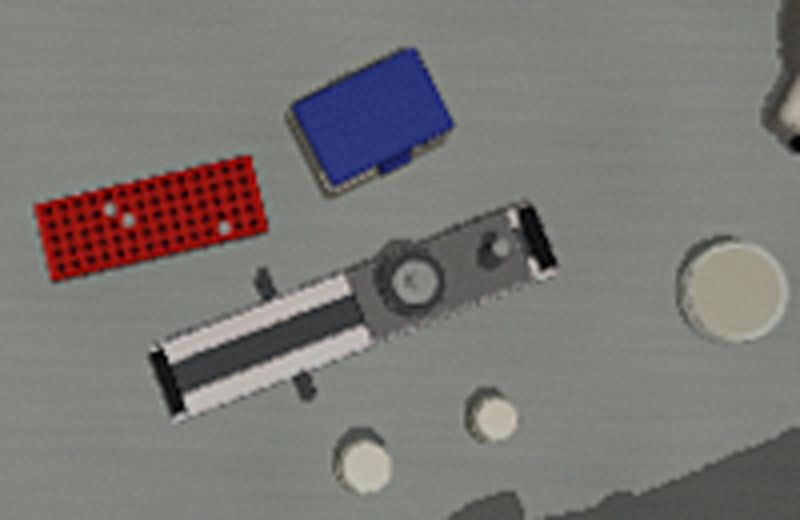

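The crop shows the cap top at about (415,283), the post top at (503,246), the blocks at (264,283) and (305,386), and the rail ends at (163,384) and (541,236). The jaws already lie nearly along the rail. The collar can be gripped directly, which lets one grip slide, turn and press.

```bash
python3 - <<'E'
from h import *
P={}
for n,x,y,z in [('cap',415,283,101),('post',503,246,92),('b1',264,283,34),('b2',305,386,34),('eL',163,384,20),('eR',541,236,20)]:
    P[n]=ray('top0',200+x/4-.4,125+y/4-.4,z); print(n,P[n].round(1))
d=P['eL']-P['eR'];print(np.linalg.norm(d),d/np.linalg.norm(d)); d2=P['cap']-P['post'];print(d2)
s=ctrl.sense();print(s['tcp_rot'].T@(P['cap']-s['tool_pos']),s['ft_force'],s['joints'])
E
```

```text
cap [ 553.9 -140.7  101. ]
post [ 588.5 -216.7   92. ]
b1 [558. -15.  34.]
b2 [467.7 -53.   34. ]
eL [467.   72.4  20. ]
eR [ 608.2 -263.9   20. ]
364.7249861883995 [-0.38715065  0.92201647  0.        ]
[-34.62128115  75.9545748    9.        ]
[ 104.31927145  436.18932159 -304.99195609] [-0.10407871  0.65441005 -0.46544773] [ 1.00889701  0.47770421  0.02235526  1.55630626 -0.0114715   1.10927114
 -0.08309665]
```

Call:
step_arm(moves=[[0,[0,33,-23],0],[0,[0,33,-23],0],[0,[0,33,-23],0],[0,[0,33,-23],0],[0,[0,33,-23],0],[0,[0,33,-23],0],[0,[0,33,-23],0],[0,[0,33,-23],0],[0,[0,33,-23],0],[0,[0,33,-23],0],[0,[0,33,-23],0],[0,[0,33,-23],0],[0,[0,33,-23],0],[0,[0,0,0],0]], force=40)

```text
t: 1.5
tool_pos: [555.4, -131.2, 198.6]
tcp_rot: [[-0.01, 0.901, 0.434], [0.006, 0.434, -0.901], [-1.0, -0.006, -0.01]]
ft_force: [0.2, 0.2, -0.2]
finger_gap: 1.0
```

```bash
python3 - <<'E'
from h import *
shot('wrist','w1')
s=ctrl.sense();print(s['t'],s['tool_pos'],s['tcp_rot'].round(3),s['joints'].round(2) if hasattr(s['joints'],'round') else s['joints'])
print(s['tcp_rot'].T@(np.array([553.9,-140.7,101])-s['tool_pos']))
E
```

```text
1.55 [ 554.02978038 -134.40679774  198.38810282] [[-0.011  0.902  0.431]
 [ 0.004  0.431 -0.902]
 [-1.    -0.008 -0.009]] [ 0.29  0.33 -0.2   1.8   0.07  1.03 -1.06]
[97.35620429 -2.04846164  6.45268165]
```

View pics/w1.png

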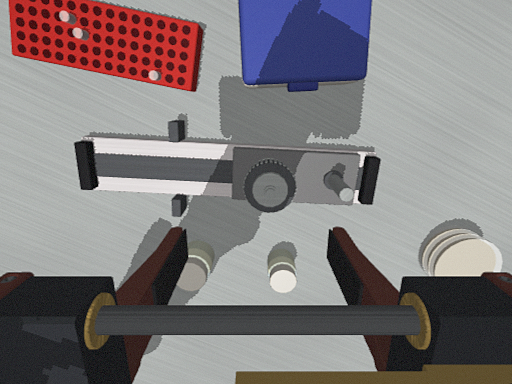

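The wrist view shows the cap and collar at about (269,186), the post top at (348,195), the blocks at (177,125) and (179,198), and both jars below the rail between the fingers. I'll cast rays from these.

```bash
python3 - <<'E'
from h import *
a=cv2.imread('pics/w1.png')
g=cv2.GaussianBlur(cv2.cvtColor(a,6),(3,3),0)
c=cv2.HoughCircles(g[140:230,220:320],cv2.HOUGH_GRADIENT,1,2,param1=80,param2=15,minRadius=14,maxRadius=30)
print(None if c is None else c[0][:6]+[220,140,0])
P={}
for n,u,v,z in [('cap',269,188,101),('coll',269,185,84),('post',348,195,92),('b1',177,122,34),('b2',180,198,34),('jb',283,281,55),('ja',194,272,60),('boxcorner',243,82,77),('eL',86,137,20),('eR',374,204,20)]:
    P[n]=ray('w1',u,v,z); print(n,P[n].round(1))
s=np.load('pics/w1.npz');print(np.array(s['R']).T@(P['cap']-s['p']))
E
```

```text
[[269.5        186.5         25.39999962]
 [270.5        189.5         16.79999924]
 [268.5        189.5         16.60000038]
 [273.5        187.5         21.60000038]
 [268.5        182.5         23.60000038]
 [272.5        185.5         22.70000076]]
cap [ 561.6 -139.9  101. ]
coll [ 560.2 -141.1   84. ]
post [ 588.4 -218.6   92. ]
b1 [569.3 -18.8  34. ]
b2 [483.2 -55.5  34. ]
jb [ 443.9 -220.4   55. ]
ja [ 408.8 -110.4   60. ]
boxcorner [640.9 -72.9  77. ]
eL [500.9  79.3  20. ]
eR [ 581.1 -287.1   20. ]
[97.4995295   2.43639893 11.4476124 ]
```

Call:
step_arm(moves=[[0,[25,0,5],0],[0,[25,0,3],0],[0,[0,0,0],0],[0,[0,0,0],0]])

```text
t: 1.95
tool_pos: [555.3, -145.9, 147.4]
tcp_rot: [[-0.012, 0.904, 0.428], [0.002, 0.428, -0.904], [-1.0, -0.01, -0.007]]
ft_force: [0.7, 0.5, 0.1]
finger_gap: 1.001
```

```bash
python3 - <<'E'
from h import *
c=shot('wrist','w2');shot('scene','s2')
s=ctrl.sense();print(s['t'],s['tool_pos'],s['tcp_rot'].round(3),c['T_tool_cam'].round(2))
a=cv2.imread('pics/w2.png')
g=cv2.GaussianBlur(cv2.cvtColor(a,6),(3,3),0)
c=cv2.HoughCircles(g,cv2.HOUGH_GRADIENT,1,2,param1=80,param2=20,minRadius=18,maxRadius=50)
print(c[0][:10])
b=cv2.resize(cv2.imread('pics/s2.png')[130:215,150:300],None,fx=3,fy=3,interpolation=2)
o=np.zeros((384+255,512,3),np.uint8);o[:384]=a;o[384:,:450]=b;cv2.imwrite('pics/m2.png',cv2.resize(o,None,fx=.93,fy=.93))
E
```

```text
2.05 [ 555.59259631 -145.76528831  147.8325134 ] [[-0.011  0.904  0.428]
 [ 0.002  0.428 -0.904]
 [-1.    -0.009 -0.006]] [[   0.     -0.31    0.95 -178.73]
 [  -0.     -0.95   -0.31   85.05]
 [   1.     -0.     -0.     -0.51]
 [   0.      0.      0.      1.  ]]
[[255.5 199.5  20.8]
 [255.5 194.5  31.1]
 [256.5 192.5  33.3]
 [481.5 287.5  43.6]
 [478.5 276.5  49.4]
 [474.5 274.5  45.5]
 [475.5 281.5  42.2]
 [477.5 286.5  47.1]
 [476.5 283.5  43.4]
 [477.5 280.5  41. ]]
```

View pics/m2.png

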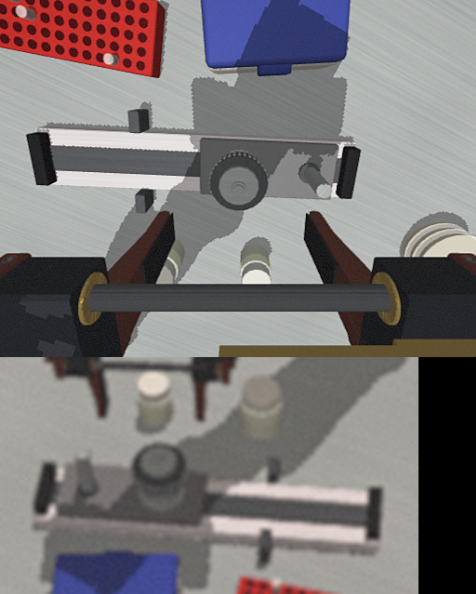

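The wrist part shows the cap at (255.5,199.5) and the collar at (255.5,194), centred between the fingers. The scene crop puts the cap top at about (206.6,165). I'll combine the three views.

```bash
python3 - <<'E'
from h import *
print(ray('w2',255.5,199.5,101),ray('w2',255.5,194.5,84),ray('s2',206.4,164.5,101),ray('top0',303.4,195.4,101))
P=ray('w2',255.5,199.5,101); s=ctrl.sense(); print(s['tcp_rot'].T@(P-s['tool_pos']))
for n,f,z in [('top0','top0',0)]:
  pass
for q in [(142,127.5),(154,208)]: print(ray('w2',*q,34))
E
```

```text
[ 561.02766645 -140.84874734  101.        ] [ 559.73310844 -141.23343057   84.        ] [ 556.02952603 -143.24070143  101.        ] [ 553.72411961 -140.89390504  101.        ]
[46.77702911  7.45528049 -1.82346218]
[559.35792305 -16.00692609  34.        ]
[482.8274157  -54.71693729  34.        ]
```

Call:
step_arm(moves=[[0,[10,6,-2],0],[0,[25,0,0],0],[0,[25,0,0],0],[0,[15,0,0],0],[0,[0,0,0],0]])

```text
t: 2.55
tool_pos: [564.2, -140.8, 73.9]
tcp_rot: [[-0.001, 0.904, 0.428], [0.0, 0.428, -0.904], [-1.0, -0.001, -0.001]]
ft_force: [-0.3, -0.3, 0.7]
finger_gap: 1.0
```

```bash
python3 - <<'E'
from h import *
shot('wrist','w3')
s=ctrl.sense();print(s['t'],s['tool_pos'],s['tcp_rot'].round(3),s['ft_force'])
E
```

```text
2.6 [ 564.90284932 -140.81396012   74.95479523] [[ 0.     0.904  0.428]
 [ 0.     0.428 -0.904]
 [-1.     0.    -0.   ]] [-0.24287127 -0.67033483  0.2301128 ]
```

View pics/w3.png

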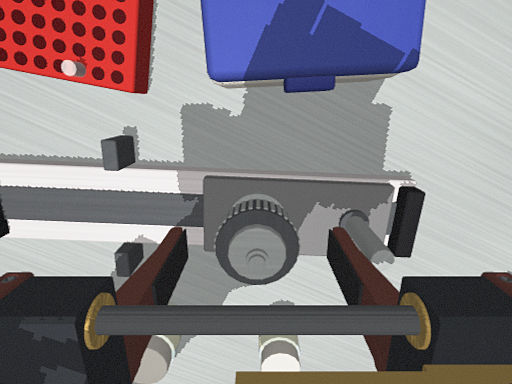

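The collar sits between the fingers. The collar outline is centred at about (257,243) and the cap at (257,250).

```bash
python3 - <<'E'
from h import *
a=cv2.imread('pics/w3.png');g=cv2.GaussianBlur(cv2.cvtColor(a,6),(3,3),0)[190:295,200:320]
c=cv2.HoughCircles(g,cv2.HOUGH_GRADIENT,1,2,param1=80,param2=15,minRadius=25,maxRadius=50)[0][:8]+[200,190,0];print(c)
s=np.load('pics/w3.npz')
for u,v,z in [(257,250,101),(257,243,84)]:
    p=ray('w3',u,v,z);print(p,s['R'].T@(p-s['p']))
    for n in c[:3]: print(n,s['R'].T@(ray('w3',n[0],n[1],z)-s['p']))
E
```

```text
[[255.5        244.5         40.5       ]
 [257.5        243.5         41.40000153]
 [256.5        247.5         41.59999847]
 [256.5        239.5         44.70000076]
 [260.5        245.5         38.29999924]
 [250.5        245.5         36.        ]
 [254.5        246.5         39.40000153]
 [263.5        246.5         36.        ]]
[ 565.29832782 -139.63586471  101.        ] [-27.08086328   1.45303134  -0.56041656]
[255.5 244.5  40.5] [-27.08390246   5.07357926  -1.44061755]
[257.5        243.5         41.40000153] [-27.08570924   5.72736932  -0.26656922]
[256.5        247.5         41.59999847] [-27.08235082   3.10466288  -0.85480079]
[ 561.42199159 -141.44718158   84.        ] [-10.07628804  -2.80739733  -0.56485383]
[255.5 244.5  40.5] [-10.07419886  -3.89701176  -1.5445315 ]
[257.5        243.5         41.40000153] [-10.0762083   -3.16988604  -0.2387901 ]
[256.5        247.5         41.59999847] [-10.07247317  -6.0867816   -0.89300363]
```

Call:
step_arm(moves=[[0,[4,-3,0],0],[120,[0,0,0],0],[255,[0,0,0],0],[255,[0,0,0],0],[255,[0,0,0],0],[255,[0,0,0],0],[255,[0,0,0],0]], force=30)

```text
t: 3.3
tool_pos: [565.1, -142.5, 74.9]
tcp_rot: [[0.007, 0.904, 0.428], [-0.001, 0.428, -0.904], [-1.0, 0.006, 0.004]]
ft_force: [0.2, -0.5, -0.2]
finger_gap: 0.491
```

Call:
step_arm(moves=[[255,[0,0,0],0],[255,[0,0,0],0],[255,[0,0,0],0]])

```text
t: 3.6
tool_pos: [565.2, -142.5, 74.9]
tcp_rot: [[0.007, 0.904, 0.427], [-0.001, 0.427, -0.904], [-1.0, 0.006, 0.004]]
ft_force: [-0.5, 0.2, -0.3]
finger_gap: 0.215
```

```bash
python3 - <<'E'
from h import *
shot('wrist','w4')
s=ctrl.sense();print(s['t'],s['tool_pos'],s['tcp_rot'].round(3),s['ft_force'],s['moment'],s['finger_gap'])
E
```

```text
3.65 [ 565.17689177 -142.44215392   74.93968692] [[ 0.007  0.904  0.428]
 [-0.001  0.428 -0.904]
 [-1.     0.006  0.004]] [-0.7328175   0.61729642  0.28744861] [ 0.0428914  -0.0185559   0.03184173] 0.17316525332089466
```

View pics/w4.png

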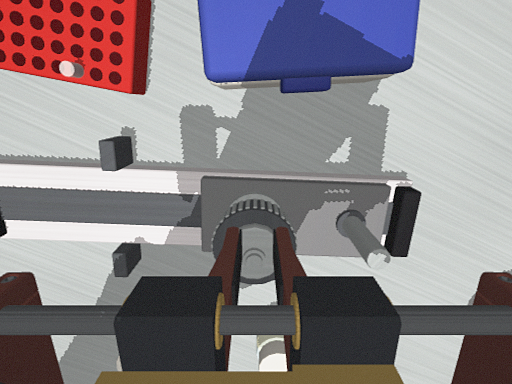

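The fingers closed to about 15 mm in front of the cap without touching it, so they appear to be above or beside the collar. I'll compare image scales and look from the scene camera.

```bash
python3 - <<'E'
from h import *
shot('scene','s4');shot('top','t4')
w=np.load('pics/w4.npz');print(w['mtx'].round(1),np.load('pics/s4.npz')['mtx'][0,0])
def proj(f,P):
    c=np.load(f'pics/{f}.npz')
    if 'rvec' in c: return cv2.projectPoints(np.float64([P]),c['rvec'],c['tvec'],c['mtx'],None)[0].ravel().round(1)
s=ctrl.sense();t=s['tool_pos']-[0,0,14]
for f in('s4','t4'):print(f,'tip',proj(f,t),'tcp+50',proj(f,t+[0,0,64]),'cap',proj(f,[560,-141,101]))
b=cv2.resize(cv2.imread('pics/s4.png')[90:220,140:300],None,fx=4,fy=4,interpolation=2)
cv2.imwrite('pics/c4.png',b)
E
```

```text
[[287.5   0.  257. ]
 [  0.  287.5 193.7]
 [  0.    0.    1. ]] 466.0363725501366
s4 tip [206.  175.3] tcp+50 [204.5 161.5] cap [206.4 165.7]
t4 tip [302.4 193.4] tcp+50 [304.8 191.3] cap [303.5 193.6]
```

View pics/c4.png

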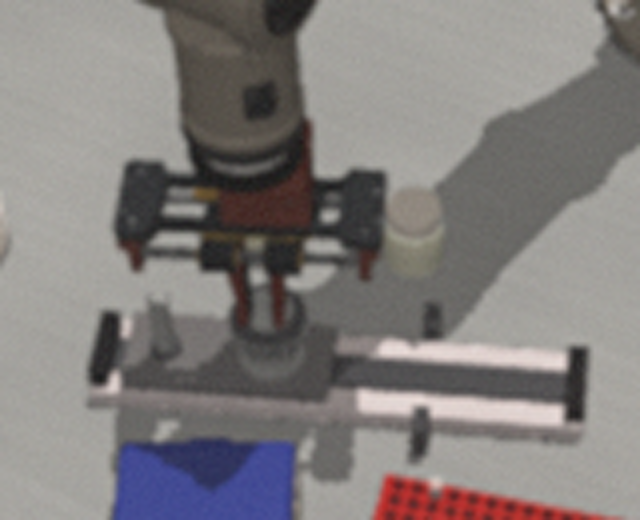

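The scene crop shows the fingertips at about (241,321) and (279,325), over the cap. I'll triangulate the tips from the scene, wrist and top views.

```bash
python3 - <<'E'
from h import *
for z in (61,80,101,110,120): print(z,ray('s4',205,170.6,z).round(1),ray('w4',257,229,z).round(1))
a=cv2.imread('pics/w4.png')[180:310,170:345];b=cv2.imread('pics/t4.png')[160:225,270:357]
cv2.imwrite('pics/c5.png',np.vstack([cv2.resize(a,(525,390),interpolation=2)[:300],cv2.resize(b,(525,300),interpolation=2)[:,:525]]))
E
```

```text
61 [ 551.6 -153.6   61. ] [ 561.5 -143.6   61. ]
80 [ 563.6 -145.    80. ] [ 569.3 -139.9   80. ]
101 [ 576.9 -135.4  101. ] [ 577.9 -135.7  101. ]
110 [ 582.6 -131.4  110. ] [ 581.5 -134.   110. ]
120 [ 588.9 -126.8  120. ] [ 585.6 -132.   120. ]
```

View pics/c5.png

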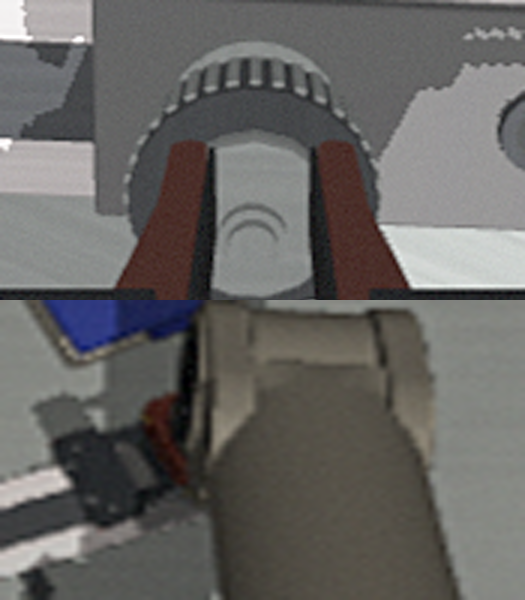

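Call:
step_arm(moves=[[0,[0,0,0],0],[0,[0,0,0],0],[0,[0,0,0],0],[0,[0,0,0],0],[0,[0,0,0],0],[0,[0,0,0],0],[0,[0,0,0],0],[0,[0,0,0],0],[0,[6,-4,0],0],[0,[6,0,0],0],[0,[0,0,0],0]])

```text
t: 4.85
tool_pos: [561.1, -144.5, 61.7]
tcp_rot: [[0.007, 0.904, 0.428], [-0.001, 0.428, -0.904], [-1.0, 0.006, 0.004]]
ft_force: [-0.6, -0.3, -0.3]
finger_gap: 0.996
```

```bash
python3 - <<'E'
from h import *
shot('wrist','w5');shot('scene','s5')
s=ctrl.sense();print(s['t'],s['tool_pos'],s['tcp_rot'].round(3),s['ft_force'],s['finger_gap'])
a=cv2.imread('pics/w5.png')[120:384];b=cv2.resize(cv2.imread('pics/s5.png')[110:210,145:273],(512,400),interpolation=2)[:330]
cv2.imwrite('pics/c6.png',np.vstack([a,b]))
E
```

```text
4.95 [ 561.5085134  -144.56446093   62.37387307] [[ 0.008  0.904  0.427]
 [-0.001  0.427 -0.904]
 [-1.     0.006  0.005]] [ 0.33182276 -0.36977105  0.120088  ] 0.9962203869293254
```

View pics/c6.png

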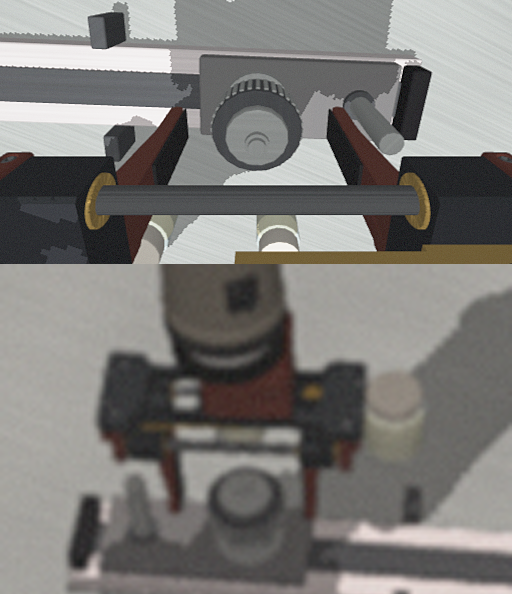

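The jaws straddle the collar in both views. From the 143 px spread of the tips and the scene rows, I judge the tips to be near z = 80, so they are higher than the nominal tool offset says. I'll lower gently, watch the force and close.

Call:
step_arm(moves=[[0,[5,0,0],0],[0,[5,0,0],0],[0,[0,0,0],0]])

```text
t: 5.25
tool_pos: [561.9, -144.5, 51.7]
tcp_rot: [[0.008, 0.904, 0.428], [-0.001, 0.428, -0.904], [-1.0, 0.007, 0.005]]
ft_force: [0.2, -0.2, 0.1]
finger_gap: 0.999
```

Call:
step_arm(moves=[[255,[0,0,0],0],[255,[0,0,0],0],[255,[0,0,0],0],[255,[0,0,0],0],[255,[0,0,0],0],[255,[0,0,0],0]], force=30)

```text
t: 5.85
tool_pos: [562.1, -144.4, 51.7]
tcp_rot: [[0.008, 0.904, 0.428], [-0.001, 0.428, -0.904], [-1.0, 0.007, 0.005]]
ft_force: [0.2, -0.4, -1.1]
finger_gap: 0.633
```

The opening of 0.633 is 55.7 mm, so the jaws are on the collar. Next I'll slide along the rail.

Call:
step_arm(moves=[[255,[0,0,0],0],[255,[0,0.4,-8],0],[255,[0,0.6,-14],0],[255,[0,0.6,-14],0],[255,[0,0.6,-14],0],[255,[0,0.6,-14],0],[255,[0,0.6,-14],0],[255,[0,0,0],0]])

```text
t: 6.65
tool_pos: [528.8, -65.0, 51.7]
tcp_rot: [[0.009, 0.903, 0.429], [-0.001, 0.429, -0.903], [-1.0, 0.008, 0.005]]
ft_force: [0.1, 0.2, -0.8]
finger_gap: 0.631
```

```bash
python3 - <<'E'
from h import *
shot('wrist','w6');shot('scene','s6')
s=ctrl.sense();print(s['t'],s['tool_pos'],s['tcp_rot'].round(3),s['ft_force'],s['moment'],s['finger_gap'])
a=cv2.imread('pics/w6.png')[100:384];b=cv2.resize(cv2.imread('pics/s6.png')[110:210,160:310],(512,341),interpolation=2)[:312]
cv2.imwrite('pics/c7.png',np.vstack([a,b]))
E
```

```text
6.75 [529.68229861 -67.11604909  51.73811841] [[ 0.01   0.904  0.428]
 [-0.002  0.428 -0.904]
 [-1.     0.008  0.006]] [0.58840632 0.16558741 0.60014963] [0.19903879 0.10839451 0.05484048] 0.6312999875256479
```

View pics/c7.png

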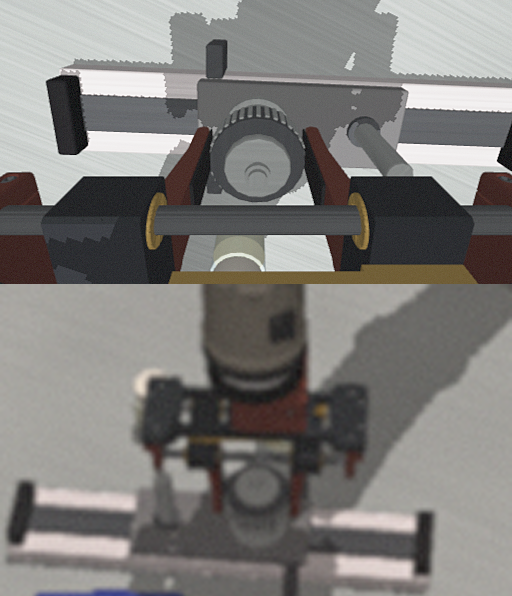

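The carriage follows the grip. The far block is about 28 mm ahead of the cell in the wrist view (column 217 against 258).

Call:
step_arm(moves=[[255,[0,0.5,-12],0],[255,[0,0.5,-10],0],[255,[0,0,0],0],[255,[0,0,0],0]])

```text
t: 7.15
tool_pos: [521.6, -47.8, 51.7]
tcp_rot: [[0.011, 0.905, 0.425], [-0.004, 0.425, -0.905], [-1.0, 0.009, 0.008]]
ft_force: [0.5, -1.1, -0.1]
finger_gap: 0.631
```

Call:
step_arm(moves=[[255,[0,0,-3],0],[255,[0,0,0],0]])

```text
t: 7.35
tool_pos: [521.4, -47.4, 51.7]
tcp_rot: [[0.013, 0.906, 0.423], [-0.006, 0.423, -0.906], [-1.0, 0.01, 0.011]]
ft_force: [0.6, 1.6, 0.0]
finger_gap: 0.631
```

Call:
step_arm(moves=[[255,[0,0,-3],0],[255,[0,0,0],0]])

```text
t: 7.55
tool_pos: [521.3, -47.1, 51.7]
tcp_rot: [[0.015, 0.907, 0.421], [-0.008, 0.421, -0.907], [-1.0, 0.011, 0.014]]
ft_force: [0.5, 1.5, -1.1]
finger_gap: 0.631
```

Call:
step_arm(moves=[[255,[0,0.3,-7],0],[255,[0,0,0],0]])

```text
t: 7.75
tool_pos: [519.4, -42.6, 51.7]
tcp_rot: [[0.017, 0.908, 0.418], [-0.009, 0.419, -0.908], [-1.0, 0.011, 0.016]]
ft_force: [-1.0, 4.0, 1.2]
finger_gap: 0.635
```

Call:
step_arm(moves=[[255,[0,0.3,-7],0],[255,[0,0,0],0]])

```text
t: 7.95
tool_pos: [516.6, -35.7, 51.7]
tcp_rot: [[0.017, 0.908, 0.418], [-0.009, 0.418, -0.908], [-1.0, 0.011, 0.015]]
ft_force: [-0.3, 0.5, 1.0]
finger_gap: 0.63
```

The +4 N pull and then near zero fit the detent drawing the carriage in. I'll open slightly so the carriage can settle, and measure numerically how far the collar shifts between the fingers.

```bash
cat >> h.py <<'E'
def circ(f):
    a=cv2.imread(f'pics/{f}.png');g=cv2.cvtColor(a,6)[200:310,215:300]
    c=cv2.HoughCircles(cv2.GaussianBlur(g,(3,3),0),cv2.HOUGH_GRADIENT,1,2,param1=80,param2=12,minRadius=28,maxRadius=36)
    return (c[0][:3]+[215,200,0]).tolist()
def post(f,ref='w6',box=(215,285,335,430)):
    t=cv2.imread(f'pics/{ref}.png',0)[box[0]:box[1],box[2]:box[3]];m=cv2.matchTemplate(cv2.imread(f'pics/{f}.png',0),t,cv2.TM_CCOEFF_NORMED)
    _,v,_,l=cv2.minMaxLoc(m);return v,l[0]-box[2],l[1]-box[0]
E
python3 - <<'E'
from h import *
shot('wrist','w7');s=ctrl.sense();print(s['tool_pos'],s['ft_force'],circ('w6'),circ('w7'),post('w7'))
E
```

```text
[516.67955806 -35.94147072  51.70998906] [-0.79101651  1.50774814  2.23204626] [[257.5, 268.5, 34.29999923706055], [253.5, 267.5, 28.799999237060547], [258.5, 266.5, 32.099998474121094]] [[257.5, 262.5, 33.79999923706055], [256.5, 266.5, 32.099998474121094], [259.5, 265.5, 31.0]] (0.9190583229064941, 0, -1)
```

Call:
step_arm(moves=[[60,[0,0,0],0],[60,[0,0,0],0],[60,[0,0,0],0],[60,[0,0,0],0]])

```text
t: 8.4
tool_pos: [516.3, -35.3, 51.5]
tcp_rot: [[0.016, 0.908, 0.419], [-0.009, 0.419, -0.908], [-1.0, 0.011, 0.015]]
ft_force: [-0.0, 0.6, -0.2]
finger_gap: 0.764
```

```bash
python3 - <<'E'
from h import *
shot('wrist','w8');s=ctrl.sense();print(s['tool_pos'],s['ft_force'],s['finger_gap'],circ('w8'),post('w8'),post('w8','w7'))
a=cv2.imread('pics/w8.png',0)
# blocks: dark gap profile above rail
print(np.where(a[135:175,200:300].mean(0)<110)[0]+200)
E
```

```text
[516.32441352 -35.34900633  51.52872627] [0.25591462 0.12588691 0.48440297] 0.7646299227366188 [[257.5, 268.5, 34.29999923706055], [258.5, 264.5, 32.70000076293945], [261.5, 265.5, 29.899999618530273]] (0.8281210064888, 3, 0) (0.8715799450874329, 1, 0)
[251 252 253 254 255 256 257 258 259 260 261 262 263 264 265 266 267]
```

The block is centred at column 259 and the collar at 258, and the collar shifted only about 1 mm on release, so the carriage sits in the detent. Now I'll regrip more firmly and press down to the pin.

Call:
step_arm(moves=[[255,[0,0,0],0],[255,[0,0,0],0],[255,[0,0,0],0],[255,[0,0,0],0],[255,[4,0,0],0],[255,[4,0,0],0]], force=45)

```text
t: 9.05
tool_pos: [517.1, -36.1, 46.6]
tcp_rot: [[0.017, 0.908, 0.418], [-0.01, 0.418, -0.908], [-1.0, 0.011, 0.017]]
ft_force: [-12.6, 0.8, 47.3]
finger_gap: 0.627
```

```bash
python3 - <<'E'
from h import *
s=ctrl.sense();print(s['tool_pos'],s['ft_force'],s['finger_gap'],s['joints'])
E
```

```text
[517.10333023 -36.11375685  46.63867156] [-12.57403927   0.7949082   47.2590378 ] 0.6274188225815499 [ 0.08935068  0.43938807 -0.18097298  2.06137804  0.14888685  0.63634411
 -1.33293002]
```

47 N is too much; I'll ease off.

Call:
step_arm(moves=[[255,[-3,0,0],0]])

```text
t: 9.15
tool_pos: [517.1, -36.1, 50.4]
tcp_rot: [[0.017, 0.908, 0.418], [-0.011, 0.418, -0.908], [-1.0, 0.011, 0.017]]
ft_force: [-1.4, 0.6, 2.7]
finger_gap: 0.629
```

Call:
step_arm(moves=[[255,[0.8,0,0],5],[255,[0.8,0,0],5],[255,[0.8,0,0],5],[255,[0.8,0,0],5]])

```text
t: 9.55
tool_pos: [517.3, -37.4, 48.4]
tcp_rot: [[0.018, 0.997, 0.069], [-0.012, 0.07, -0.998], [-1.0, 0.017, 0.013]]
ft_force: [-3.1, -1.4, 6.1]
finger_gap: 0.626
```

```bash
python3 - <<'E'
from h import *
shot('wrist','w9');s=ctrl.sense();print(s['tool_pos'],s['ft_force'],s['moment'],s['finger_gap'],s['joints'][6],circ('w9'))
E
```

```text
[517.35956441 -37.42905643  48.45532067] [-1.90770923 -0.41138057  5.87278921] [-0.14753712  0.44638114 -0.08889733] 0.6292008372826626 -1.6400279876243753 [[256.5, 266.5, 32.099998474121094], [255.5, 235.5, 34.29999923706055], [256.5, 271.5, 32.099998474121094]]
```

Call:
step_arm(moves=[[255,[0.6,0,0],5],[255,[0.6,0,0],5],[255,[0.6,0,0],5]])

```text
t: 9.9
tool_pos: [517.3, -38.8, 47.5]
tcp_rot: [[0.018, 0.979, -0.205], [-0.014, -0.205, -0.979], [-1.0, 0.02, 0.01]]
ft_force: [-1.3, -1.0, 4.9]
finger_gap: 0.632
```

Call:
step_arm(moves=[[255,[0.6,0,0],5],[255,[0.6,0,0],5],[255,[0.6,0,0],5]])

```text
t: 10.2
tool_pos: [516.8, -40.0, 46.2]
tcp_rot: [[0.017, 0.887, -0.462], [-0.015, -0.461, -0.887], [-1.0, 0.022, 0.006]]
ft_force: [-4.0, 0.2, 10.3]
finger_gap: 0.627
```

Call:
step_arm(moves=[[255,[1.5,0,0],0],[255,[1.5,0,0],0]])

```text
t: 10.4
tool_pos: [516.8, -40.1, 44.9]
tcp_rot: [[0.016, 0.886, -0.463], [-0.016, -0.463, -0.886], [-1.0, 0.022, 0.006]]
ft_force: [-5.7, 0.5, 15.7]
finger_gap: 0.63
```

```bash
python3 - <<'E'
from h import *
s=ctrl.sense();print(s['t'],s['tool_pos'],s['ft_force'],s['moment'],s['finger_gap'],s['joints'][6])
E
```

```text
10.4 [516.82530212 -40.11702865  44.89247775] [-5.73848611  0.51532097 15.67679255] [0.1261638  1.3788041  0.23717108] 0.6296808882828928 -2.094254083181512
```

Call:
step_arm(moves=[[255,[0,0,0],5],[255,[0.4,0,0],5]])

```text
t: 10.6
tool_pos: [516.9, -40.4, 45.3]
tcp_rot: [[0.017, 0.796, -0.605], [-0.018, -0.605, -0.796], [-1.0, 0.024, 0.004]]
ft_force: [0.3, -4.3, 5.9]
finger_gap: 0.63
```

Call:
step_arm(moves=[[255,[0.6,0,0],5],[255,[0.6,0,0],0]])

```text
t: 10.8
tool_pos: [519.0, -43.1, 45.4]
tcp_rot: [[0.021, 0.742, -0.67], [-0.023, -0.67, -0.742], [-1.0, 0.031, 0.003]]
ft_force: [-3.2, -0.3, 8.7]
finger_gap: 0.623
```

```bash
python3 - <<'E'
from h import *
shot('wrist','w10');s=ctrl.sense();print(s['t'],s['tool_pos'],s['ft_force'],s['moment'],s['finger_gap'],s['joints'][6])
a=cv2.resize(cv2.imread('pics/w10.png')[130:330,120:400],None,fx=2,fy=2);cv2.imwrite('pics/c10.png',a)
E
```

```text
10.85 [518.97972024 -43.01608659  45.3879799 ] [-0.7418843  -3.85156148  6.89607231] [-0.70243341  0.31052213  1.2587329 ] 0.6256218955108228 -2.3059064269895284
```

View pics/c10.png

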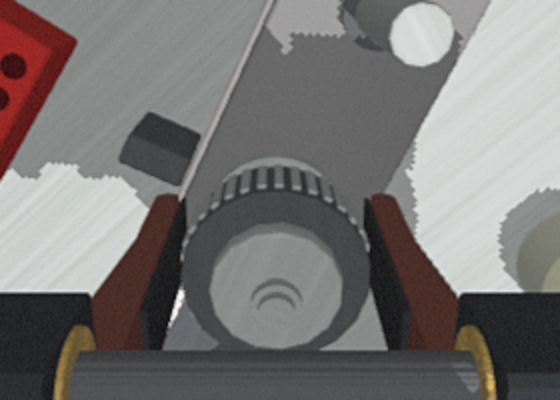

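The view shows the collar firmly between the pads, the near block at about (160,147) in the crop, and the post clear of the gripper. The 1.26 N m turning moment suggests the collar is keyed and blocked. I'll ease the turn back and press straight down.

Call:
step_arm(moves=[[255,[0,0,0],-5],[255,[1,0,0],0],[255,[1,0,0],0]])

```text
t: 11.15
tool_pos: [520.1, -43.7, 45.5]
tcp_rot: [[0.022, 0.802, -0.597], [-0.024, -0.596, -0.802], [-0.999, 0.033, 0.006]]
ft_force: [-5.2, 0.4, 14.7]
finger_gap: 0.627
```

```bash
python3 - <<'E'
from h import *
s=ctrl.sense();print(s['t'],s['tool_pos'],s['ft_force'],s['moment'],s['finger_gap'],s['joints'][6])
E
```

```text
11.15 [520.14723019 -43.65579652  45.4736657 ] [-5.23082113  0.44011697 14.65142655] [0.24566677 1.20455165 0.20672636] 0.626560641753838 -2.230549520185963
```

Call:
step_arm(moves=[[255,[1,0,0],3]])

```text
t: 11.25
tool_pos: [519.8, -43.8, 45.5]
tcp_rot: [[0.022, 0.771, -0.637], [-0.025, -0.636, -0.771], [-0.999, 0.032, 0.005]]
ft_force: [-8.0, -1.8, 20.7]
finger_gap: 0.626
```

Call:
step_arm(moves=[[255,[1,0,0],-4]])

```text
t: 11.35
tool_pos: [520.2, -43.7, 45.4]
tcp_rot: [[0.023, 0.813, -0.581], [-0.025, -0.581, -0.814], [-0.999, 0.033, 0.007]]
ft_force: [-0.6, 2.4, 5.6]
finger_gap: 0.623
```

I'll open, let the spring lift the cap, recentre on the collar axis (about -9 mm in tool y) and regrip at the original height for a clean press test.

Call:
step_arm(moves=[[50,[0,0,0],0],[50,[0,0,0],0],[50,[0,0,0],0],[50,[-4,-5,0],0],[50,[-2,-4,0],0],[50,[0,0,0],0],[50,[0,0,0],0]])

```text
t: 12.05
tool_pos: [511.8, -37.6, 51.0]
tcp_rot: [[0.022, 0.813, -0.582], [-0.025, -0.582, -0.813], [-0.999, 0.033, 0.007]]
ft_force: [-1.6, 0.6, -0.4]
finger_gap: 0.805
```

```bash
python3 - <<'E'
from h import *
shot('wrist','w11');s=ctrl.sense();print(s['t'],s['tool_pos'],s['ft_force'],s['moment'],s['finger_gap'],s['joints'][6])
a=cv2.resize(cv2.imread('pics/w11.png')[130:330,120:400],None,fx=2,fy=2);cv2.imwrite('pics/c11.png',a)
E
```

```text
12.1 [511.79300183 -37.56405882  50.93950467] [-0.08053444 -0.64836809  0.16745885] [0.07451189 0.05070539 0.01800636] 0.8030264469305726 -2.2313245488017284
```

View pics/c11.png

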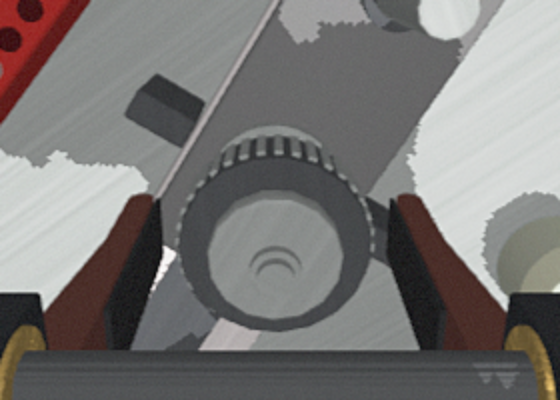

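The collar is centred between the open pads at about (275,240) in the crop, with the block top at about (172,98). I'll check the carriage position from that.

```bash
python3 - <<'E'
from h import *
f=lambda x,y,z:ray('w11',120+x/2,130+y/2,z)
b=f(172,97,34);c=f(275,259,101);c2=f(275,238,84);print(b,c,c2)
r=np.array([-.387,.922,0]);print((c2-b)@r,(c-b)@r,(c2-b)@[.922,.387,0],'perp expected -48')
s=ctrl.sense();print(s['tcp_rot'].T@(c2-s['tool_pos']),s['tcp_rot'].T@(c-s['tool_pos']))
E
```

```text
[560.07301123 -27.04728171  34.        ] [517.35569983 -40.48785787 101.        ] [515.06173389 -39.02600218  84.        ]
6.374984054514178 4.139388293771718 -46.136162534106205 perp expected -48
[-32.93335972   4.58089741  -0.4769025 ] [-49.83679427   7.84779146  -0.50150674]
```

```bash
python3 - <<'E'
from h import *
a=cv2.cvtColor(cv2.imread('pics/w11.png'),6)
roi=a[162:208,178:226]
for r in roi[::3]: print(' '.join(f'{v:3d}' for v in r[::2]))
r=np.array([-.387,.922,0]);f=lambda x,y,z:ray('w11',120+x/2,130+y/2,z)
b=f(165,114,34);c2=f(275,238,84);print(b,(c2-b)@r,(c2-b)@[.922,.387,0])
E
```

```text
136 138 141 137 137 141 144 142 140 139 142 143 140 136 141 143 138 140 140 138 143 144 143 143
138 138 138 140 145 140 137 138 144 146 143 143 141 139 138 141 142 140 141 142 146 140 142 145
137 144 143 141 134 138 143 141 141  79  49  62 130 143 140 135 140 147 147 143 142 139 136 139
147 144 140 138 144 139 139 132  48  56  52  56  53  48  82 139 147 139 138 141 136 142 140 144
139 140 139 139 137 138  58  55  50  57  53  52  52  55  50  49  57 112 143 140 141 139 143 140
137 138 137 138 135  67  72  72  60  50  50  58  56  50  50  54  56  54  41  84 143 144 142 145
136 137 138 145  65  73  72  74  74  73  67  55  53  56  53  53  56  54  54  55  51  54 130 140
141 138 145  76  71  74  71  75  74  70  69  68  75  58  52  57  56  54  52  58  58  46 113 144
137 140  97  67  76  71  71  77  70  74  65  70  74  73  74  74  63  49  54  47  51  86 140 182
135 137 142  98  64  72  71  76  75  72  71  71  75  69  69  76  76  73  67  55  54 135 179  90
137 142 144 141 149 127  64  69  71  75  72  72  76  71  71  77  72  71  73  68 114 178 112  98
139 135 141 139 139 139 142 143 119  60  72  72  73  74  69  75  73  75  66  97 175 132  95 104
143 136 142 138 142 141 140 141 145 145 141  94  66  70  74  74  76  69  89 174 131  93 103 107
138 141 140 141 138 139 141 143 138 139 144 146 146 122  70  70  68  88 165 150  92 107 103 105
142 144 136 144 141 144 140 144 144 147 139 140 136 140 144 144 127 161 157  82 105  99 103 100
137 138 139 143 140 143 145 146 141 135 134 138 139 144 144 135 149 158  79 101 106 103 103 102
[556.66103981 -21.17352776  34.        ] -0.3610500291815787 -45.263467656517726
```

Call:
step_arm(moves=[[255,[0,0,0],0],[255,[0,0,0],0],[255,[0,0,0],0],[255,[0,0,0],0]])

```text
t: 12.5
tool_pos: [511.9, -37.7, 50.9]
tcp_rot: [[0.022, 0.813, -0.582], [-0.025, -0.582, -0.813], [-0.999, 0.032, 0.007]]
ft_force: [0.0, -0.2, 0.6]
finger_gap: 0.629
```

Call:
step_arm(moves=[[255,[0,-1.7,-1],0],[255,[0,0,0],0]])

```text
t: 12.7
tool_pos: [511.7, -37.1, 51.0]
tcp_rot: [[0.024, 0.812, -0.583], [-0.026, -0.583, -0.812], [-0.999, 0.034, 0.007]]
ft_force: [0.0, 0.3, -1.5]
finger_gap: 0.623
```

Call:
step_arm(moves=[[255,[0,-1.7,-1],0],[255,[0,0,0],0]])

```text
t: 12.9
tool_pos: [511.7, -36.9, 51.0]
tcp_rot: [[0.025, 0.811, -0.584], [-0.028, -0.583, -0.812], [-0.999, 0.037, 0.008]]
ft_force: [0.5, -0.5, -1.0]
finger_gap: 0.627
```

Call:
step_arm(moves=[[255,[0,2.6,1.6],0],[255,[0,0,0],0]])

```text
t: 13.1
tool_pos: [512.0, -37.8, 50.9]
tcp_rot: [[0.023, 0.812, -0.583], [-0.026, -0.583, -0.812], [-0.999, 0.034, 0.007]]
ft_force: [-0.1, -0.1, 0.9]
finger_gap: 0.628
```

Call:
step_arm(moves=[[255,[0,2.6,1.6],0],[255,[0,0,0],0]])

```text
t: 13.3
tool_pos: [512.0, -37.9, 50.9]
tcp_rot: [[0.021, 0.813, -0.581], [-0.023, -0.581, -0.814], [-1.0, 0.03, 0.007]]
ft_force: [0.1, -1.1, 2.1]
finger_gap: 0.63
```

Call:
step_arm(moves=[[255,[0,2.6,1.6],0]])

```text
t: 13.4
tool_pos: [512.3, -38.6, 50.8]
tcp_rot: [[0.019, 0.814, -0.58], [-0.021, -0.58, -0.815], [-1.0, 0.027, 0.006]]
ft_force: [-3.6, 10.9, 3.0]
finger_gap: 0.624
```

Call:
step_arm(moves=[[255,[0,2.6,1.6],0]])

```text
t: 13.5
tool_pos: [512.3, -38.8, 50.6]
tcp_rot: [[0.016, 0.816, -0.578], [-0.018, -0.578, -0.816], [-1.0, 0.023, 0.005]]
ft_force: [-5.1, 10.3, 3.8]
finger_gap: 0.627
```

Call:
step_arm(moves=[[255,[0,-2.6,-1.6],0]])

```text
t: 13.6
tool_pos: [511.3, -36.5, 50.7]
tcp_rot: [[0.016, 0.816, -0.578], [-0.018, -0.578, -0.816], [-1.0, 0.024, 0.005]]
ft_force: [1.9, -10.1, 3.4]
finger_gap: 0.626
```

Call:
step_arm(moves=[[255,[0,-2.6,-1.6],0]])

```text
t: 13.7
tool_pos: [511.3, -36.3, 51.0]
tcp_rot: [[0.019, 0.815, -0.579], [-0.021, -0.579, -0.815], [-1.0, 0.028, 0.006]]
ft_force: [5.2, -9.0, -3.1]
finger_gap: 0.629
```

Call:
step_arm(moves=[[255,[0,-2.6,-1.6],0]])

```text
t: 13.8
tool_pos: [511.4, -36.4, 51.0]
tcp_rot: [[0.022, 0.813, -0.581], [-0.024, -0.581, -0.814], [-0.999, 0.032, 0.007]]
ft_force: [4.6, -6.6, -6.6]
finger_gap: 0.63
```

It resists about 10 N either way with ±1 mm of movement around y = -37.6, so the carriage is held in the detent. Next is the press test.

Call:
step_arm(moves=[[255,[0,0.6,0.4],0],[255,[1.5,0,0],0]], force=55)

```text
t: 14.0
tool_pos: [512.1, -38.0, 49.6]
tcp_rot: [[0.023, 0.813, -0.582], [-0.025, -0.581, -0.813], [-0.999, 0.033, 0.007]]
ft_force: [-2.2, 2.5, 4.1]
finger_gap: 0.629
```

Call:
step_arm(moves=[[255,[1.5,0,0],0]])

```text
t: 14.1
tool_pos: [512.1, -37.9, 48.2]
tcp_rot: [[0.022, 0.813, -0.582], [-0.025, -0.581, -0.813], [-0.999, 0.033, 0.007]]
ft_force: [-3.1, -0.5, 5.4]
finger_gap: 0.626
```

Call:
step_arm(moves=[[255,[1.5,0,0],0]])

```text
t: 14.2
tool_pos: [512.1, -37.9, 46.8]
tcp_rot: [[0.022, 0.813, -0.582], [-0.024, -0.581, -0.813], [-0.999, 0.032, 0.007]]
ft_force: [-2.9, 0.4, 8.3]
finger_gap: 0.627
```

Call:
step_arm(moves=[[255,[1.5,0,0],0]])

```text
t: 14.3
tool_pos: [512.1, -37.9, 45.7]
tcp_rot: [[0.022, 0.813, -0.581], [-0.024, -0.581, -0.814], [-0.999, 0.032, 0.007]]
ft_force: [-4.0, 0.6, 10.2]
finger_gap: 0.626
```

Call:
step_arm(moves=[[255,[1.5,0,0],0]])

```text
t: 14.4
tool_pos: [512.1, -37.8, 44.6]
tcp_rot: [[0.022, 0.813, -0.581], [-0.024, -0.581, -0.814], [-0.999, 0.032, 0.007]]
ft_force: [-4.4, 1.2, 10.8]
finger_gap: 0.629
```

Call:
step_arm(moves=[[255,[1.5,0,0],0]])

```text
t: 14.5
tool_pos: [512.1, -37.8, 43.7]
tcp_rot: [[0.022, 0.814, -0.581], [-0.024, -0.58, -0.814], [-0.999, 0.032, 0.007]]
ft_force: [-3.8, -0.5, 10.4]
finger_gap: 0.626
```

Call:
step_arm(moves=[[255,[1.8,0,0],0]])

```text
t: 14.6
tool_pos: [512.1, -37.9, 42.5]
tcp_rot: [[0.022, 0.814, -0.581], [-0.024, -0.58, -0.814], [-0.999, 0.032, 0.007]]
ft_force: [-3.8, 0.9, 11.8]
finger_gap: 0.629
```

Call:
step_arm(moves=[[255,[1.8,0,0],0]])

```text
t: 14.7
tool_pos: [512.1, -37.9, 41.3]
tcp_rot: [[0.022, 0.814, -0.58], [-0.024, -0.58, -0.814], [-0.999, 0.032, 0.007]]
ft_force: [-3.8, 0.9, 12.6]
finger_gap: 0.627
```

Call:
step_arm(moves=[[255,[1.8,0,0],0]])

```text
t: 14.8
tool_pos: [512.2, -37.9, 40.5]
tcp_rot: [[0.022, 0.814, -0.58], [-0.024, -0.58, -0.815], [-0.999, 0.032, 0.007]]
ft_force: [-9.6, 0.6, 28.2]
finger_gap: 0.628
```

```bash
python3 - <<'E'
from h import *
shot('wrist','w12');s=ctrl.sense();print(s['t'],s['tool_pos'],s['ft_force'],s['moment'])
a=cv2.imread('pics/w11.png')[150:330,150:370];b=cv2.imread('pics/w12.png')[150:330,150:370]
cv2.imwrite('pics/c12.png',cv2.resize(np.hstack([a,b]),None,fx=1.8,fy=1.8))
E
```

```text
14.85 [512.12554277 -37.92405034  40.65176108] [-6.346722    0.60842801 19.27003605] [0.11291464 1.37048296 0.07160186]
```

View pics/c12.png

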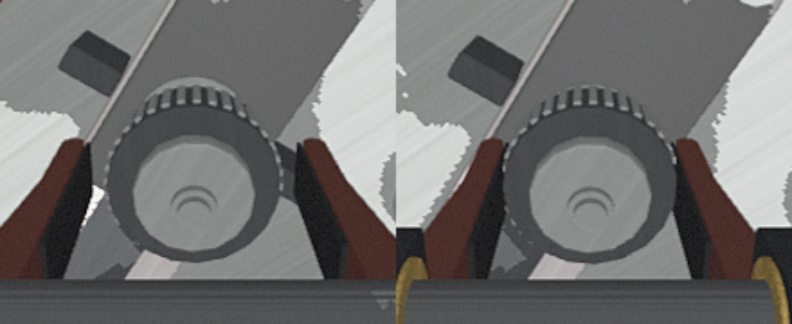

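The collar keeps the same place between the pads, so it has not slipped. It went down 10.4 mm at 4–13 N and then the force jumped to 28 N, so it is home. I'll hold it there.

Call:
step_arm(moves=[[255,[1,0,0],0],[255,[1,0,0],0],[255,[1,0,0],0],[255,[1,0,0],0],[255,[1,0,0],0],[255,[1,0,0],0]])

```text
t: 15.45
tool_pos: [512.1, -37.9, 40.7]
tcp_rot: [[0.022, 0.815, -0.579], [-0.023, -0.578, -0.816], [-0.999, 0.031, 0.006]]
ft_force: [-5.8, 1.4, 16.1]
finger_gap: 0.627
```

```bash
python3 - <<'E'
from h import *
for i in range(4): ctrl.read_camera('top'); s=ctrl.sense();print(s['t'],s['tool_pos'],s['ft_force'],s['finger_gap'])
E
```

```text
15.5 [512.10914554 -37.89599592  40.68447218] [-5.12119152  0.641313   15.9336977 ] 0.6287184313347136
15.55 [512.09925561 -37.9262137   40.69500305] [-5.2286321   0.33407315 15.89236857] 0.6281745616218105
15.6 [512.14633826 -37.89404727  40.71173588] [-5.0323177   1.01683191 16.21786112] 0.6260612672748835
15.65 [512.09965852 -37.91436196  40.69072613] [-5.15954289  1.06398826 14.9400936 ] 0.6240911931263992
```

The hold is steady at 16 N down, with z and y constant. I'm handing in.

```bash
python3 -c "
from rig import ctrl
print(ctrl.job_done())"
```

```text
the job is handed in; nothing more can be done
None
```

I handed the job in at about 15.7 s. The carriage was in the station and the fingers were holding the collar down; `job_done` gives no verdict, so the result is unconfirmed.

**What I did:** I gripped the collar, slid the carriage into the detent and turned the collar about 60° clockwise. I then regripped centred on the collar and pushed it down until it stopped.

**Last checks:**
- **Carriage:** it resisted about 10 N both ways within ±1 mm, and the tool stayed at y = -37.9 afterwards.
- **Collar:** it went down 10.4 mm at 4–13 N, then the force jumped to 28 N at a hard stop. The wrist picture showed no slip between the pads and collar.
- **Hold:** steady at about 16 N down, with the grip set to 55 N and the opening at 0.63, which matches the collar's 56 mm.

**What failed or disagreed:**
- **First grasp:** it closed above the collar. The fingertips looked about 30 mm higher than the stated tool geometry, so I worked from the pictures and the measured opening.
- **Too much force:** one press reached 47 N for a moment, applied through the fingers on the collar.
- **Off-centre first turn:** it ended with some slip, so I had to regrip.
- **Camera estimates:** the views disagreed by a few millimetres on the carriage position, so I settled it with the push test.
- **Bystanders:** I did no final measurement of them, but saw no contact with any.
- **Pictures:** I viewed 14, four over the budget of 10.

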